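# Load the weld coupon and set the clamp lever

## Task

Slide the longer steel coupon lengthwise into the slot of the coupon holder until it is fully home against the stop inside, then swing the holder's clamp lever round until its pointer stands opposite the point of the index tab on the arc rail. Leave the index tab where it is set.

Things in the scene. Friction and masses are not known exactly. Their poses are not given: they have to be found in the camera images.
- long_coupon: the longer of two dark steel coupons lying on the worktop: a flat slab 50 x 75 mm, 9.5 mm thick (13 mm over the weld bead on top), 0.2 to 0.4 kg; origin at the centre of its underside, y along its 75 mm length, z up. Either end may go in first.
- square_coupon: the other dark steel coupon, 50 x 50 x 9.5 mm (13 over the bead), loose, not needed; origin at the centre of its underside.
- coupon_holder: grey slotted block fixed to the worktop; origin on the worktop, x points into the slot (away from the robot), z up. Block: x -30 to 41 mm, y +-50 mm, 45 mm high. A tongue 36 mm wide, top level with the slot floor, sticks out in front to x = -120 mm. Behind and beside the block an arc rail stands on posts, 135 mm radius about the lever pivot, 46 mm high.
- slot_mouth (a point): middle of the slot's mouth, on the slot floor (10 mm above the worktop). The slot is 56 mm wide, 18 mm high and 38 mm deep, with flared mouth sides; a coupon fully home sticks out 37 mm.
- slot_stop (a point): middle of the foot of the stop face at the slot's inner end, on the slot floor; 38 mm behind slot_mouth along the holder's x.
- lever_pivot (a point): point on the lever's vertical hinge axis, on top of the block.
- clamp_lever (a joint): angle of the clamp lever, rad, range -1.35 to 1.35: 0 = pointing along the holder's x, grows anticlockwise seen from above. The steel lever is 118 mm long, 50 to 59 mm above the worktop; stiff with friction (about 3 N at the knob), stays where it is left.
- lever_knob (a point): top centre of the upright black round grip on the lever, 22 mm in diameter, 85 mm from the pivot; it stands 50 mm above the lever (59 to 109 mm above the worktop).
- lever_tip (a point): pointer end of the lever, 120 mm from the pivot.
- index_tab (a joint): angle of the index tab on the arc rail, rad, same zero and direction as the lever; stiff, not to be moved.
- tab_point (a point): point of the steel index tab (a block 16 mm wide clipped on the arc rail, with a nose toward the pivot, up to 59 mm above the worktop), 120 mm from the pivot; when the lever pointer lines up with the tab it coincides with lever_tip in plan.
Things that resemble listed ones, but are neither listed nor needed, are in the scene too. Of the things shaped like the long_coupon, the steel one is meant.

How it is judged (in metres and radians):
On the way, in this order (a step that is already met when the one before it is completed fails the run):
1. the longer coupon is fully home in the slot (x of long_coupon in the frame of coupon_holder above -0.0345 m and y of long_coupon in the frame of coupon_holder between -0.006 and 0.006 m and z of long_coupon in the frame of coupon_holder between 0.006 and 0.016 m and angle between the y axis of long_coupon and the x axis of coupon_holder, either way round below 0.15 rad), for 0.2 s.
2. the lever's pointer stands opposite the index tab (horizontal distance between lever_tip and tab_point below 0.01 m), for 0.2 s.
At the end, for the whole second after the job is handed in: The longer coupon lies at rest in the slot, within 5 mm of fully home against the stop, and the lever's pointer rests within 10 mm (about 5 degrees) of the index tab's point (all of step 1 and x of long_coupon in the frame of coupon_holder below -0.02 m and linear speed of long_coupon below 0.01 m/s and horizontal distance between lever_tip and tab_point below 0.01 m and velocity of joint clamp_lever between -0.05 and 0.05 rad/s); the robot touches nothing.
It fails at once if the index tab was shifted by more than 6 mm along its rail (distance of tab_point from where it was at the start of the episode above 0.006 m).
It also fails if it takes over 64 s, if anything falls off the work surface, if the arm or the gripper's body presses on something with over 40 N, if the wrist force passes 120 N, or if a joint passes its speed limit or range.

## Robot

A 6-joint arm with a two-finger parallel gripper is mounted at the origin on a cart in front of the work surface, level with it; the furniture and walls round the work are solid. World frame = base frame: x ahead of the robot, y to its left, z up, the work surface at z = 0. Lengths are in mm, angles in rad, forces in N, time in s.
With the tool pointing down it reaches from about 200 to 875 mm from the base axis. Payload 3.4 kg.
Tool frame: the origin (TCP) lies midway between the tips of the shut fingers; the grasp point (between the pads) lies 19 mm behind it (env.hold_point_z is the distance from the TCP to the grasp point, in mm); z points along the fingers, y is the line along which they close (so a half turn about z gives the same grasp; the last joint's range is limited). The gripper opens to 94 mm and grips with 3 to 60 N. Pads are 16 mm wide; open, the fingers measure 119 mm over their backs; the gripper's body (75 mm by 177 mm) begins 78 mm behind the grasp point.
Start: joints at [-1.28, 0.276, 1.505, -0, 1.361, -0.121], TCP at [230.153, -526.97, 182.993] pointing down, gripper open.
Joint ranges: [-2.89, 2.89], [-0.75, 2.08], [0.22, 2.7], [-1.18, 4.32], [0.11, 2.71], [-2.7, 2.7]. Speed limits (rad/s): [2.57, 2.57, 3.14, 3.14, 3.14, 3.14].

## Interface

Orientations are given as a unit quaternion [w, x, y, z].
In Python, from workcell import env gives the robot as it stands.
- The arm moves only by the tool step_arm, never from a script. Its argument "increments" is a list of rows, each an object of numbers: "dx", "dy", "dz": the shift along the tool's x, y, z each as a share of 0.5 m, from -1 to 1; "twist": the turn about the tool's z as a share of 90 degrees, from -1 to 1. A call has exactly 10 rows; each row is the pose to reach, as a shift and turn from the pose commanded when the call began, along the tool's axes at that moment; what a row does not reach only later rows make up. A row lasts 1/8 s, in which the tool goes at most 62.5 mm and 10.7 degrees, less where a joint would pass 70% of its speed; a pose out of reach is approached as far as the arm can. A call with a number of a shift or a turn outside -1 to 1 is refused whole. A call with a gripper value outside its range is refused whole. "gripper" is the opening, from -1 (shut) to 1 (fully open), set as the call begins (left out, the last holds). The fingers move at their own pace and stop on an object; the grip force is fixed at half the most. Time passes only in rows, so rows that repeat a pose let the fingers close, or fill a call up. It gives the time, the measured TCP pose, the force, the opening and the grip force at its end, in the units of the state.
- env.read_state(): the state, without advancing time (a new reading comes with each control period).
- env.capture(name): name is "scene" or "top"; returns (picture, depth): 480x640x3 uint8, red, green, blue; 480x640 float32, mm along the optical axis (not along the pixel's ray), 0 where there is no reading.
- env.camera_model(name): a dict with "fx", "fy", "cx", "cy" (pixels), "origin" and "attitude" of the camera in the world. Camera axes: x right, y up, looking along -z (the intrinsics and any distortion apply to the point x, -y, -z); pixel columns grow to the right and rows downward; lengths in mm; the calibration is good to about 2 mm. A picture is of the moment at which its call begins. camera_model takes no time and is no camera call.
- env.hand_in(): hands the job in; it is judged then, once.
Trained networks look in the newest picture that a camera, given by its name, has taken for a name from the list of things; names that differ only in an ending like _2 or _b are one class to them, and where a whole thing is asked for, a point or a joint stands for the part that bears it (a point fixed in the world has none). Each returns a list of dicts, best first, with "confidence" (0 to 1); they miss things now and then, are a little off and sometimes report something else, mostly with a low value. They report only what shows in the picture. A call takes as long as a camera call. They do not tell look-alikes from the thing itself.
- env.regions_of(camera, name): "mask" (480x640 bool, what is visible of it) and "extent" ([centre column, centre row, width, height] in pixels, round what is visible of it).
The state is a dict: "time_s": time; "joint_pos": joint angles; "dq": joint speeds; "joint_efforts": joint torques, N m; "ee_pos": TCP position; "tool_rot": TCP orientation; "ft_force": force on the tool from outside, world axes, zero at the start; "moment": the same for the moment, N m; "gripper_width": finger opening in mm; "gripper_force": force on a finger pad.
Only numpy, scipy, OpenCV 4.12 (cv2) and the standard library are available. Lean on these libraries where they do the work, as an engineer would, in place of code of your own. Each camera call takes 0.05 s, during which the arm holds its last target. There are 200 camera calls.

## Working session

There is one attempt and no reset: what is moved stays moved. The work goes in short steps, Python scripts to look and compute and a tool call to move; the robot and the scene stay as the last step left them, time stands still between calls to the robot, and variables do not carry over. Pictures are saved under pics/ and viewed, at most 10 in all, crops included, and the job is handed in when it is done.

Besides the shell and the picture viewer there is one more tool, called after ">>>" as name([rows], argument=value, ...), one row to a line, values as JSON. step_arm: Moves the arm, as the interface text tells. Shift numbers are shares of 0.5 m and turn numbers shares of 90 degrees, none past 1 either way. Its arguments: {"type":"object","properties":{"increments":{"type":"array","items":{"type":"object","properties":{"dx":{"type":"number","minimum":-1,"maximum":1},"dy":{"type":"number","minimum":-1,"maximum":1},"dz":{"type":"number","minimum":-1,"maximum":1},"twist":{"type":"number","minimum":-1,"maximum":1}}}},"gripper":{"type":"number"}},"required":["increments"]}

```bash
ls; mkdir -p pics; cat > h.py <<'E'
import numpy as np, cv2
from scipy.spatial.transform import Rotation as R
from workcell import env
def rot(q): return R.from_quat([q[1],q[2],q[3],q[0]]).as_matrix()
def cam(n):
    m=env.camera_model(n); a=np.array(m["attitude"],float)
    A=rot(a) if a.size==4 else a.reshape(3,3)
    return m,A,np.array(m["origin"],float)
def pts(n,u,v,d):
    m,A,o=cam(n); u,v,d=map(lambda t:np.asarray(t,float),(u,v,d))
    c=np.stack([(u-m["cx"])/m["fx"]*d,-(v-m["cy"])/m["fy"]*d,-d],-1)
    return c@A.T+o
def plane(n,u,v,z):
    m,A,o=cam(n); p=pts(n,u,v,np.ones(np.shape(u))); r=p-o
    return o+r*((z-o[2])/r[...,2])[...,None]
def proj(n,p):
    m,A,o=cam(n); c=(np.asarray(p,float)-o)@A
    return np.stack([m["cx"]-m["fx"]*c[...,0]/c[...,2],m["cy"]+m["fy"]*c[...,1]/c[...,2]],-1)
E
python3 - <<'E'
from h import *
print(env.camera_model("scene"),env.camera_model("top"))
print(env.read_state())
for n in("top","scene"):
    p,d=env.capture(n); cv2.imwrite(f"pics/{n}0.png",p[...,::-1]); np.save(f"{n}0.npy",d)
    for k in("long_coupon","square_coupon","coupon_holder","clamp_lever","index_tab","lever_knob"):
        for r in env.regions_of(n,k):
            M=r["mask"]; v,u=np.nonzero(M&(d>0))
            w=np.median(pts(n,u,v,d[v,u]),0).round(1) if len(u) else None
            print(n,k,round(r["confidence"],2),np.round(r["extent"]),M.sum(),w)
E
```

```text
pics
{'fx': 477.2476348932599, 'fy': 477.2476348932599, 'cx': 311.2701306278556, 'cy': 233.8393859151357, 'origin': array([164.55462458, 536.18213465, 548.77046269]), 'attitude': array([-0.20022311, -0.12522276,  0.47462244,  0.84791716])} {'fx': 442.11781183352934, 'fy': 442.11781183352934, 'cx': 327.88156847523527, 'cy': 238.0960545176401, 'origin': array([ 367.01171438, -135.07991689, 1052.331679  ]), 'attitude': array([ 0.7080988 ,  0.05929098, -0.04876235, -0.70192799])}
{'time_s': 0.0, 'joint_pos': array([-1.27997729e+00,  2.76549559e-01,  1.50609002e+00,  7.78332954e-06,
        1.36069616e+00, -1.20993899e-01]), 'dq': array([-0.00014625,  0.00069097,  0.00068517, -0.00058707,  0.00094114,
       -0.00151601]), 'joint_efforts': array([-6.53854368e-04, -4.04585731e+01, -2.37231034e+01,  6.99519832e-02,
        3.46251985e-02, -1.41649512e-04]), 'ee_pos': array([ 229.98595278, -526.35538944,  182.14787062]), 'tool_rot': array([-8.68725181e-04,  9.78875850e-01,  2.04453691e-01, -7.01243504e-05]), 'ft_force': array([-1.09526852,  0.12099271, -0.27226099]), 'moment': array([ 0.0301
[... 304 characters left out ...]
top coupon_holder 0.75 [255. 212. 114. 122.] 3947 [587.   54.8  41. ]
top clamp_lever 0.64 [266. 200.  48.  40.] 501 [600.   28.4  63.2]
scene long_coupon 0.57 [388. 224.  26.  18.] 428 [ 449.6 -372.1    8.7]
scene long_coupon 0.56 [438. 246.  41.  18.] 621 [ 331.4 -326.6    8.4]
scene square_coupon 0.65 [375. 258.  27.  20.] 437 [ 429.9 -222.6    8.6]
scene square_coupon 0.33 [223. 277.  23.  63.] 821 [603.8  22.7  64.5]
scene coupon_holder 0.94 [214. 305. 154. 127.] 7091 [580.6  79.4  30.7]
scene clamp_lever 0.57 [224. 276.  23.  64.] 860 [606.2  16.7  64.6]
scene index_tab 0.45 [151. 291.  18.  15.] 182 [709.6  95.7  48.6]
scene lever_knob 0.8 [224. 276.  31.  65.] 923 [606.3  16.8  64.3]
```

```bash
python3 - <<'E'
import cv2
t=cv2.imread("pics/top0.png"); 
cv2.imwrite("pics/c1.png",cv2.resize(t[140:380,180:500],(800,600),interpolation=cv2.INTER_CUBIC))
s=cv2.imread("pics/scene0.png")
cv2.imwrite("pics/c2.png",cv2.resize(s[180:400,110:510],None,fx=2,fy=2,interpolation=cv2.INTER_CUBIC))
E
```

```text
(no output)
```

View pics/c1.png

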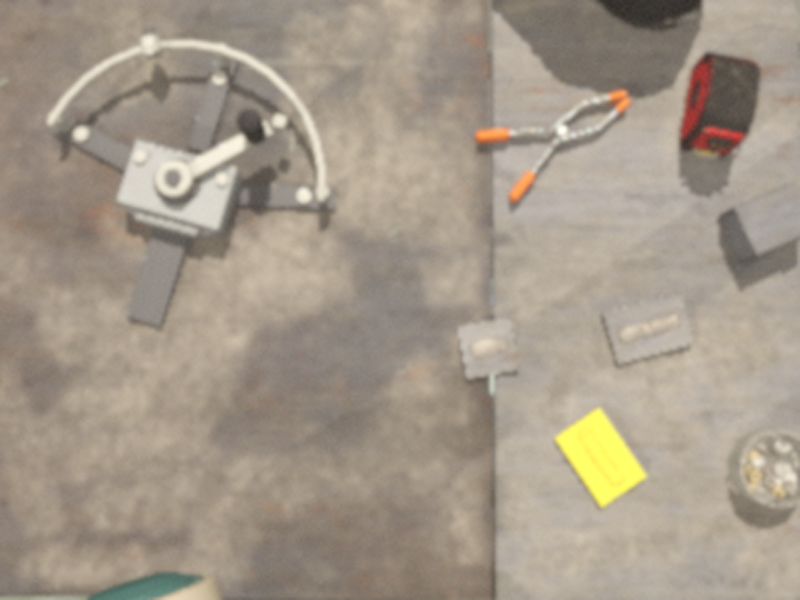

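View pics/c2.png

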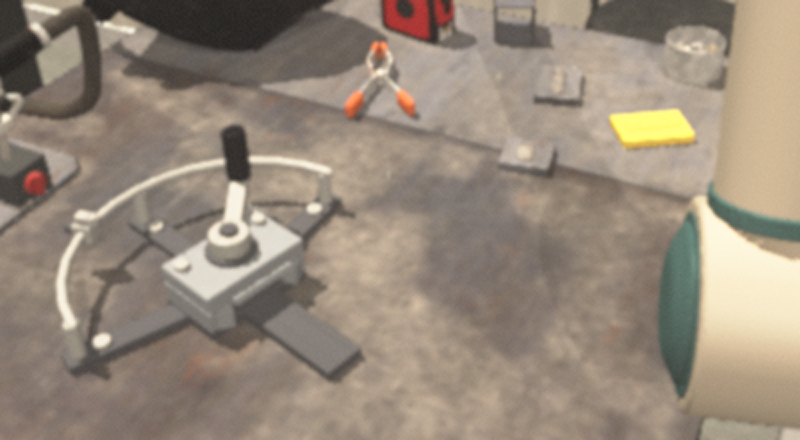

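The top crop (full pixel = 180+u/2.5, 140+v/2.5) shows two things shaped like the long coupon:
- Steel one at full (439,272), which is dark steel and longer than the square. This is the one meant.
- Yellow one at full (420,323), a look-alike.

The square coupon is at (375,279). The holder is at about (252,215), the tab at (240,157) and the knob at (281,190). Next I'll get precise poses.

```bash
cat > meas.py <<'E'
from h import *
from scipy.optimize import least_squares
P={}
for n in("top","scene"):
    d=np.load(f"{n}0.npy"); v,u=np.mgrid[:480,:640]; p=pts(n,u,v,d); p[d<=0]=np.nan; P[n]=p
def sel(p,c,r,z0,z1): 
    q=p.reshape(-1,3); return q[(np.hypot(q[:,0]-c[0],q[:,1]-c[1])<r)&(q[:,2]>z0)&(q[:,2]<z1)]
for n,p in P.items():
    print(n)
    for nm,c in(("long",(449,-375)),("sq",(429,-226))):
        a=sel(p,c,100,-15,30); print(nm,"table z",np.median(sel(p,c,90,-15,5)[:,2]).round(1))
        q=sel(p,c,55,5.5,16); r=cv2.minAreaRect(q[:,:2].astype(np.float32)); print("  rect",r,"z",np.median(q[:,2]).round(1),len(q))
    q=sel(p,(585,50),75,39,48); r=cv2.minAreaRect(q[:,:2].astype(np.float32)); print("block",r,len(q),np.median(q[:,2]))
    q=sel(p,(590,55),200,37,60); k=np.hypot(q[:,0]-590,q[:,1]-55)>115; q=q[k]
    f=least_squares(lambda s:np.hypot(q[:,0]-s[0],q[:,1]-s[1])-s[2],[590,55,135],loss="soft_l1",f_scale=2); print("arc",f.x,len(q))
    q=sel(p,(600,30),130,75,125); print("knob",np.median(q,0),len(q), q[:,2].max() if len(q) else 0)
for n in("top","scene"): print(n,"plane")
# top-mask pixel rays
p,d=env.capture("top")
for k,z in(("long_coupon",9.5),("square_coupon",9.5)):
    for r in env.regions_of("top",k):
        c=max(cv2.findContours(r["mask"].astype(np.uint8),0,2)[0],key=len)[:,0].astype(float)
        w=plane("top",c[:,0],c[:,1],z); print(k,r["confidence"],cv2.minAreaRect(w[:,:2].astype(np.float32)))
# pixel picks in top crop
for nm,uv,z in(("tab",(150,43),55),("tongueL",(129,320),10),("tongueR",(160,327),10),("blk fl",(118,201),45),("blk bl",(135,143),45),("blk br",(239,172),45),("blk fr",(222,234),45),("ring",(173,179),60),("knob",(250,124),109)):
    u=180+uv[0]/2.5;v=140+uv[1]/2.5; print(nm,plane("top",np.array(u),np.array(v),z).round(1))
E
python3 meas.py
```

```text
top
long table z -0.1
  rect ((437.5556335449219, -382.7688293457031), (77.94459533691406, 76.0719223022461), 14.891973495483398) z 10.4 674
sq table z -0.1
  rect ((430.8051452636719, -229.22573852539062), (49.653594970703125, 50.454490661621094), 11.150223731994629) z 10.1 452
block ((573.9854125976562, 64.39407348632812), (100.90741729736328, 70.95455932617188), 73.94937896728516) 741 45.150094040769204
arc [579.27365302  62.22836483 134.6320593 ] 609
knob [619.61957687 -12.69660657 107.66352192] 110 113.74880192037153
scene
long table z -1.3
  rect ((451.99725341796875, -380.41741943359375), (49.95101547241211, 80.24100494384766), 15.310857772827148) z 8.8 387
sq table z -1.3
  rect ((431.73236083984375, -229.09336853027344), (49.97712326049805, 53.493839263916016), 10.696513175964355) z 8.8 371
block ((578.3117065429688, 63.87357711791992), (100.3904037475586, 64.00453186035156), 75.14640808105469) 1181 44.31007376258668
arc [579.16147083  63.7357518  134.24750536] 969
knob [618.69577072  -5.50125087  96.98388219] 259 110.23149947912526
top plane
scene plane
long_coupon 0.9 ((331.0378723144531, -333.2219543457031), (77.44757080078125, 52.078128814697266), 34.432987213134766)
long_coupon 0.57 ((451.39898681640625, -380.453857421875), (48.908531188964844, 74.99007415771484), 15.485365867614746)
square_coupon 0.94 ((430.23175048828125, -229.16070556640625), (52.135040283203125, 50.673072814941406), 11.2117338180542)
tab [712.   89.5  55. ]
tongueL [454.2 108.6  10. ]
tongueR [447.9  78.9  10. ]
blk fl [562.1 115.5  45. ]
blk bl [617.6 102.   45. ]
blk br [590.5   3.4  45. ]
blk fr [531.7  17.5  45. ]
ring [580.2  62.   60. ]
knob [619.5 -13.9 109. ]
```

```bash
cat > meas2.py <<'E'
from h import *
import sys
tag=sys.argv[1] if len(sys.argv)>1 else "0"
a0=np.radians(-15.5); ex=np.array([np.cos(a0),np.sin(a0)]); ey=np.array([-ex[1],ex[0]]); piv=np.array([579.3,62.5])
for n in("top","scene"):
    d=np.load(f"{n}{tag}.npy"); v,u=np.mgrid[:480,:640]; q=pts(n,u,v,d)[d>0].reshape(-1,3)
    L=np.c_[(q[:,:2]-piv)@ex,(q[:,:2]-piv)@ey,q[:,2]]
    off={"top":0,"scene":-1.3}[n]
    T=L[(L[:,0]>-140)&(L[:,0]<-50)&(abs(L[:,1])<40)&(L[:,2]>5+off)&(L[:,2]<14)]
    B=[]; 
    for x in np.arange(-122,-50,6):
        t=T[(T[:,0]>=x)&(T[:,0]<x+6),1]
        if len(t)>8: B.append((x+3,np.percentile(t,3),np.percentile(t,97)))
    B=np.array(B); f=np.polyfit(B[:,0],B[:,1:].mean(1),1); print(n,"tongue slope deg",np.degrees(f[0]).round(2),"y at pivot",f[1].round(1),"at -90",np.polyval(f,-90).round(1),"width",np.median(B[:,2]-B[:,1]).round(1),"xmin",np.percentile(T[:,0],1).round(1),"z",np.median(T[:,2]).round(1))
    K=L[(abs(L[:,0])<60)&(abs(L[:,1])<65)&(L[:,2]>40)&(L[:,2]<48)]; 
    print("  block x",np.percentile(K[:,0],[1,99]).round(1),"y",np.percentile(K[:,1],[1,99]).round(1), "rect",cv2.minAreaRect(K[:,:2].astype(np.float32)))
    r=np.hypot(L[:,0],L[:,1]); th=np.degrees(np.arctan2(L[:,1],L[:,0]))
    H=(r>112)&(r<150)&(L[:,2]>51+off)&(L[:,2]<66); 
    h,e=np.histogram(th[H],np.arange(-90,90,4)); print("  tab hist",[(e[i],h[i]) for i in range(len(h)) if h[i]])
    G=H&(abs(th-np.median(th[H]))<8); 
    print("  tab th",th[G].mean().round(2),"r",r[G].min().round(1),r[G].max().round(1),"nose th",th[G&(r<130)].mean().round(2), "range",np.percentile(th[G],[3,97]).round(1))
    Z=L[(r>60)&(r<110)&(L[:,2]>65)&(L[:,2]<120)]; print("  knob th",np.degrees(np.arctan2(Z[:,1],Z[:,0])).mean().round(1),"r",np.hypot(Z[:,0],Z[:,1]).mean().round(1))
E
python3 meas2.py
python3 - <<'E'
import cv2
t=cv2.imread("pics/top0.png"); s=cv2.imread("pics/scene0.png")
a=cv2.resize(t[145:265,190:320],(650,600),interpolation=cv2.INTER_CUBIC)
cv2.imwrite("pics/c3.png",a)
cv2.imwrite("pics/c4.png",cv2.resize(t[240:350,360:480],(600,550),interpolation=cv2.INTER_CUBIC))
E
```

```text
top tongue slope deg 0.66 y at pivot 0.6 at -90 -0.5 width 33.9 xmin -130.3 z 10.2
  block x [-31.8  29. ] y [-49.4  49.2] rect ((-1.2286796569824219, 0.2393951416015625), (62.01108932495117, 100.8423080444336), 0.3064897060394287)
  tab hist [(np.int64(-50), np.int64(1)), (np.int64(-46), np.int64(6)), (np.int64(-42), np.int64(2)), (np.int64(-6), np.int64(1)), (np.int64(22), np.int64(4)), (np.int64(26), np.int64(33)), (np.int64(30), np.int64(5))]
  tab th 27.94 r 123.9 143.5 nose th 28.27 range [25.6 30.4]
  knob th -46.1 r 85.5
scene tongue slope deg -0.26 y at pivot 0.4 at -90 0.9 width 34.4 xmin -130.3 z 9.1
  block x [-32.1  29.1] y [-48.3  50.4] rect ((-1.3194313049316406, 1.0595016479492188), (64.00450134277344, 100.390380859375), 0.6464086771011353)
  tab hist [(np.int64(-50), np.int64(1)), (np.int64(22), np.int64(4)), (np.int64(26), np.int64(64)), (np.int64(30), np.int64(21))]
  tab th 28.91 r 123.9 144.1 nose th 28.58 range [25.9 31.1]
  knob th -44.1 r 79.9
```

View pics/c3.png

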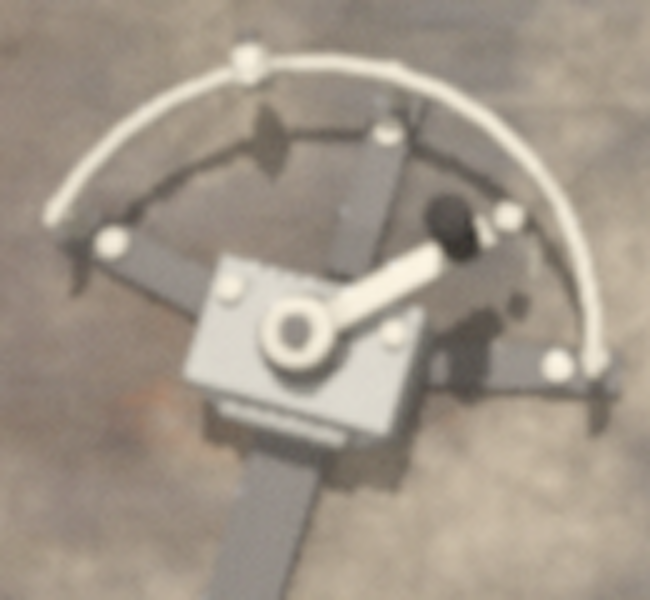

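View pics/c4.png

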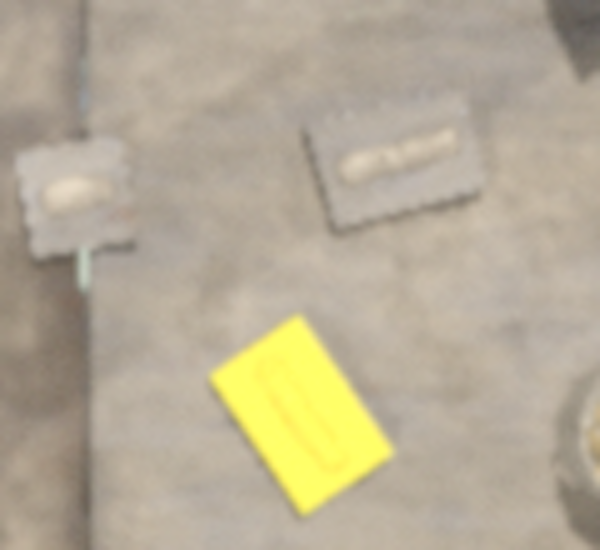

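c3 shows the tab at (248,62), pivot (298,332) and knob (452,225). c4 confirms the long steel coupon with its weld bead at (395,160). The yellow look-alike is at (303,415) and the square coupon at (75,198). I'm moving above the steel one.

>>> step_arm([
  {"dx": 0.06, "dy": -0.014, "twist": -0.1},
  {"dx": 0.13, "dy": -0.031, "twist": -0.21},
  {"dx": 0.2, "dy": -0.048, "twist": -0.32},
  {"dx": 0.27, "dy": -0.065, "twist": -0.43},
  {"dx": 0.34, "dy": -0.082, "twist": -0.54},
  {"dx": 0.41, "dy": -0.099, "twist": -0.65},
  {"dx": 0.48, "dy": -0.115, "dz": 0.05, "twist": -0.76},
  {"dx": 0.5286, "dy": -0.127, "dz": 0.12, "twist": -0.86},
  {"dx": 0.5286, "dy": -0.127, "dz": 0.2, "twist": -0.908},
  {"dx": 0.5286, "dy": -0.127, "dz": 0.24, "twist": -0.908},
], gripper=0.5)

```text
invalid input at $.increments[0]: expected keys dx, dy, dz, twist
```

>>> step_arm([
  {"dx": 0.06, "dy": -0.014, "dz": 0, "twist": -0.1},
  {"dx": 0.13, "dy": -0.031, "dz": 0, "twist": -0.21},
  {"dx": 0.2, "dy": -0.048, "dz": 0, "twist": -0.32},
  {"dx": 0.27, "dy": -0.065, "dz": 0, "twist": -0.43},
  {"dx": 0.34, "dy": -0.082, "dz": 0, "twist": -0.54},
  {"dx": 0.41, "dy": -0.099, "dz": 0, "twist": -0.65},
  {"dx": 0.48, "dy": -0.115, "dz": 0.05, "twist": -0.76},
  {"dx": 0.5286, "dy": -0.127, "dz": 0.12, "twist": -0.86},
  {"dx": 0.5286, "dy": -0.127, "dz": 0.2, "twist": -0.908},
  {"dx": 0.5286, "dy": -0.127, "dz": 0.24, "twist": -0.908},
], gripper=0.5)

```text
time_s: 2.1
ee_pos: [446.4, -361.6, 60.8]
tool_rot: [-0.002, 0.606, 0.795, 0.0]
ft_force: [-0.3, -0.1, -0.0]
gripper_width: 70.3
gripper_force: 0.0
```

>>> step_arm([
  {"dx": 0, "dy": 0, "dz": 0.02, "twist": 0},
  {"dx": 0, "dy": 0, "dz": 0.05, "twist": 0},
  {"dx": 0, "dy": 0, "dz": 0.08, "twist": 0},
  {"dx": 0, "dy": 0, "dz": 0.1, "twist": 0},
  {"dx": 0, "dy": 0, "dz": 0.11, "twist": 0},
  {"dx": 0, "dy": 0, "dz": 0.115, "twist": 0},
  {"dx": 0, "dy": 0, "dz": 0.118, "twist": 0},
  {"dx": 0, "dy": 0, "dz": 0.118, "twist": 0},
  {"dx": 0, "dy": 0, "dz": 0.118, "twist": 0},
  {"dx": 0, "dy": 0, "dz": 0.118, "twist": 0},
])

```text
time_s: 3.35
ee_pos: [447.0, -363.1, 4.2]
tool_rot: [0.0, 0.607, 0.795, -0.0]
ft_force: [-0.4, -0.4, -0.0]
gripper_width: 70.8
gripper_force: 0.0
```

>>> step_arm([
  {"dx": 0, "dy": 0, "dz": 0, "twist": 0},
  {"dx": 0, "dy": 0, "dz": 0, "twist": 0},
  {"dx": 0, "dy": 0, "dz": 0, "twist": 0},
  {"dx": 0, "dy": 0, "dz": 0, "twist": 0},
  {"dx": 0, "dy": 0, "dz": 0, "twist": 0},
  {"dx": 0, "dy": 0, "dz": 0, "twist": 0},
  {"dx": 0, "dy": 0, "dz": 0, "twist": 0},
  {"dx": 0, "dy": 0, "dz": 0, "twist": 0},
  {"dx": 0, "dy": 0, "dz": 0, "twist": 0},
  {"dx": 0, "dy": 0, "dz": 0, "twist": 0},
], gripper=-1)

```text
time_s: 4.6
ee_pos: [447.0, -363.0, 4.0]
tool_rot: [0.0, 0.607, 0.795, -0.0]
ft_force: [-0.5, -0.0, -0.8]
gripper_width: -0.1
gripper_force: 0.0
```

```bash
python3 - <<'E'
from h import *
for n in("top","scene"):
    p,d=env.capture(n); cv2.imwrite(f"pics/{n}1.png",p[...,::-1]); np.save(f"{n}1.npy",d)
    print(proj(n,[447,-363,4]))
t=cv2.imread("pics/top1.png")[220:340,360:500]; s=cv2.imread("pics/scene1.png")[180:300,330:470]
cv2.imwrite("pics/c5.png",cv2.resize(np.hstack([t,s]),(800,343),interpolation=cv2.INTER_CUBIC))
E
```

```text
[430.95445151 272.99683019]
[388.28365998 225.61736136]
```

View pics/c5.png

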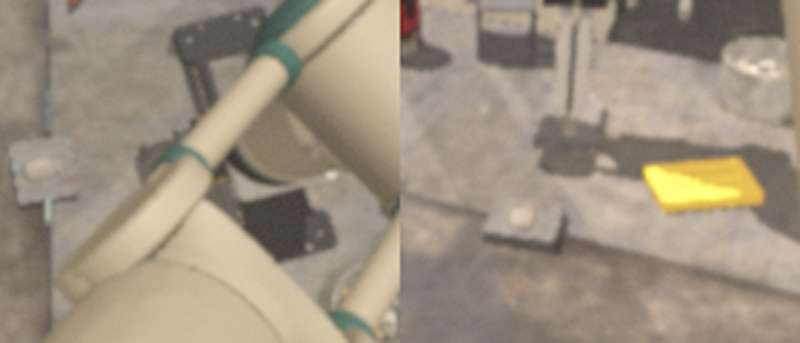

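The fingers shut on nothing, and the coupon now seems to lie nearer the scene camera. I'll open, raise and look again.

>>> step_arm([
  {"dx": 0, "dy": 0, "dz": 0, "twist": 0},
  {"dx": 0, "dy": 0, "dz": 0, "twist": 0},
  {"dx": 0, "dy": 0, "dz": 0, "twist": 0},
  {"dx": 0, "dy": 0, "dz": -0.04, "twist": 0},
  {"dx": 0, "dy": 0, "dz": -0.1, "twist": 0},
  {"dx": 0.1, "dy": 0, "dz": -0.2, "twist": 0},
  {"dx": 0.2, "dy": 0, "dz": -0.3, "twist": 0},
  {"dx": 0.3, "dy": 0, "dz": -0.3, "twist": 0},
  {"dx": 0.4, "dy": 0, "dz": -0.3, "twist": 0},
  {"dx": 0.4, "dy": 0, "dz": -0.3, "twist": 0},
], gripper=0.5)

```text
time_s: 5.95
ee_pos: [392.5, -167.0, 154.4]
tool_rot: [-0.0, 0.605, 0.796, 0.0]
ft_force: [0.6, -0.3, 0.6]
gripper_width: 70.8
gripper_force: 0.0
```

```bash
cat > coup.py <<'E'
from h import *
import sys
tag=sys.argv[1]
for n in("top","scene"):
    p,d=env.capture(n); cv2.imwrite(f"pics/{n}{tag}.png",p[...,::-1]); np.save(f"{n}{tag}.npy",d)
    for k in("long_coupon","square_coupon"):
        for r in env.regions_of(n,k):
            c=max(cv2.findContours(r["mask"].astype(np.uint8),0,2)[0],key=len)[:,0].astype(float)
            w=plane(n,c[:,0],c[:,1],9.5); b=cv2.minAreaRect(w[:,:2].astype(np.float32))
            print(n,k,round(r["confidence"],2),np.round(r["extent"]),[np.round(x,1) for x in b],"z",np.median(pts(n,*np.nonzero(r["mask"])[::-1],d[r["mask"]])[:,2]).round(1))
E
python3 coup.py 2; python3 - <<'E'
import cv2,numpy as np
t=cv2.imread("pics/top2.png")[220:340,360:500]; s=cv2.imread("pics/scene2.png")[180:300,330:470]
cv2.imwrite("pics/c6.png",cv2.resize(np.hstack([t,s]),(800,343),interpolation=cv2.INTER_CUBIC))
E
```

```text
top long_coupon 0.83 [438. 272.  39.  24.] [array([ 451. , -377.8]), array([50.4, 78.6]), np.float64(15.6)] z 10.4
top long_coupon 0.67 [424. 329.  27.  30.] [array([ 321.3, -337.9]), array([52.1, 52.7]), np.float64(36.3)] z 10.7
scene long_coupon 0.78 [438. 247.  40.  21.] [array([ 330.5, -324.9]), array([79.1, 62.1]), np.float64(33.8)] z 8.5
scene long_coupon 0.7 [389. 225.  25.  22.] [array([ 449.5, -370.1]), array([52.1, 94. ]), np.float64(16.0)] z 8.6
scene square_coupon 0.87 [374. 258.  26.  24.] [array([ 430.2, -223.7]), array([52.3, 65.6]), np.float64(11.2)] z 8.5
```

View pics/c6.png

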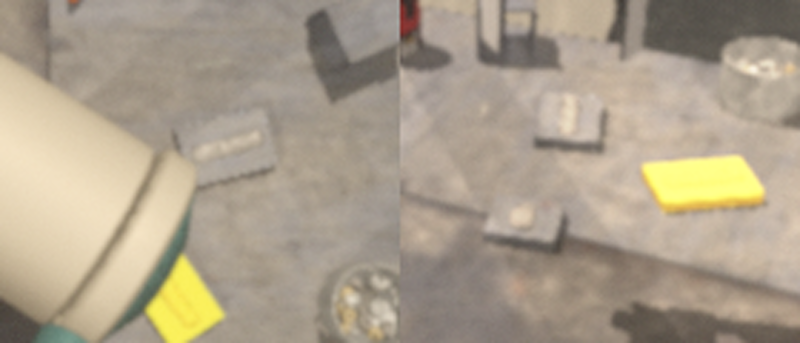

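```bash
python3 - <<'E'
from h import *
D={}
for t in("1","2"):
    d=np.load(f"scene{t}.npy"); v,u=np.mgrid[:480,:640]; D[t]=(pts("scene",u,v,d),d)
p1,p2=D["1"][0],D["2"][0]
for v in range(196,238,3):
    print(v,[f"{p1[v,u,0]:.0f},{p1[v,u,1]:.0f},{p1[v,u,2]:.0f}|{p2[v,u,2]:.0f}" for u in range(376,404,4)])
t=cv2.imread("pics/scene1.png")[170:250,350:450]; s=cv2.imread("pics/scene2.png")[170:250,350:450]
cv2.imwrite("pics/c7.png",cv2.resize(np.vstack([np.hstack([t,s])]),(800,320),interpolation=cv2.INTER_CUBIC))
E
```

```text
196 ['519,-474,12|10', '519,-504,-1|-1', '509,-508,-1|-3', '449,-353,82|-2', '441,-356,83|-2', '432,-356,85|0', '472,-523,-0|1']
199 ['517,-471,6|6', '513,-490,-2|-2', '503,-492,-1|-2', '449,-355,74|-1', '441,-357,75|-1', '432,-358,77|-1', '467,-508,-0|-0']
202 ['516,-468,-1|1', '506,-471,0|-1', '499,-480,-2|-1', '449,-354,68|-1', '440,-355,69|-2', '435,-369,64|-1', '463,-495,-2|1']
205 ['510,-454,-1|-2', '501,-457,-0|-0', '493,-464,-2|-2', '449,-356,60|-1', '440,-357,61|-0', '466,-475,-1|-2', '458,-479,-2|-2']
208 ['505,-439,-1|-2', '496,-442,-0|-1', '455,-348,55|-1', '447,-352,54|-2', '439,-357,54|-1', '462,-461,-2|-1', '452,-461,0|-1']
211 ['500,-425,-1|-1', '491,-429,-1|-1', '456,-352,45|-3', '447,-352,47|0', '439,-357,46|-1', '456,-444,-1|-2', '447,-448,-0|-0']
214 ['494,-410,-1|-2', '480,-397,9|9', '455,-352,37|9', '446,-353,39|11', '437,-352,42|10', '446,-411,10|8', '438,-419,8|9']
217 ['490,-400,-3|-2', '474,-383,10|7', '467,-390,8|9', '446,-354,31|11', '438,-358,31|10', '441,-398,10|9', '434,-407,7|9']
220 ['484,-384,-1|-0', '470,-370,9|9', '462,-375,9|11', '451,-372,13|10', '445,-382,9|9', '437,-386,9|10', '429,-390,9|10']
223 ['480,-372,-2|-0', '465,-359,9|9', '458,-365,7|8', '447,-360,12|14', '441,-369,9|9', '433,-374,8|11', '429,-394,-1|-2']
226 ['475,-361,-3|-3', '461,-346,9|549', '453,-350,8|8', '444,-352,9|11', '437,-357,9|9', '429,-361,9|9', '425,-379,-0|-0']
229 ['470,-348,-2|-1', '458,-338,6|4', '451,-347,3|5', '442,-346,6|7', '434,-350,5|7', '425,-352,6|9', '421,-368,-1|0']
232 ['465,-335,-2|2', '457,-336,-1|-1', '449,-341,-1|-0', '441,-345,-1|-0', '433,-348,-1|-1', '424,-351,-0|3', '417,-355,-1|-1']
235 ['459,-319,0|-3', '453,-326,-2|-2', '444,-328,-0|-1', '437,-334,-2|-1', '429,-336,-1|-3', '421,-342,-2|-3', '413,-345,-2|-2']
```

View pics/c7.png

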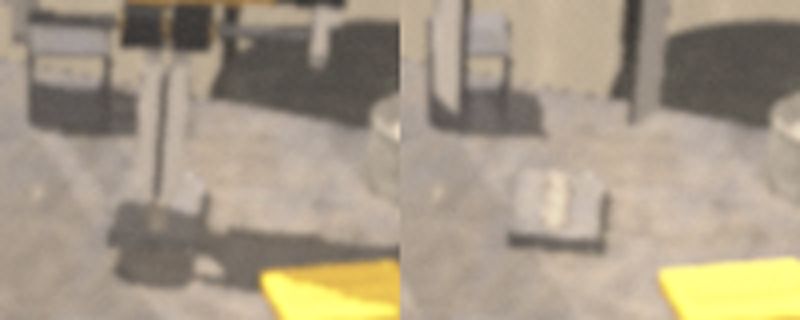

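c7 shows the shut fingers ending at about (165,190), hovering over the coupon's top, so the real tips stand higher than the reported TCP. I'll measure that offset from the open fingers in the current view.

```bash
python3 - <<'E'
from h import *
print(env.hold_point_z); s=env.read_state(); e=s["ee_pos"]; Rm=rot(s["tool_rot"]); print(e,s["joint_pos"],s["gripper_width"])
for n in("scene","top"):
  _,d=env.capture(n); np.save(n+"3.npy",d)
  v,u=np.mgrid[:480,:640]; q=pts(n,u,v,d)[d>0].reshape(-1,3); L=(q-e)@Rm
  k=(abs(L[:,0])<45)&(abs(L[:,1])<80)&(L[:,2]>-95)&(L[:,2]<30); L=L[k]
  print(n,len(L))
  for z in range(-95,30,8):
    m=L[(L[:,2]>=z)&(L[:,2]<z+8)]
    for sg in(-1,1):
      w=m[m[:,1]*sg>0]
      if len(w)>2: print(z,sg,len(w),"x",np.percentile(w[:,0],[5,95]).round(0),"y",np.percentile(w[:,1],[5,50,95]).round(0))
  print("max tool z",np.sort(L[:,2])[-15:].round(1))
  d=np.load(n+"1.npy"); e1=np.array([447,-363,4.]); v,u=np.mgrid[:480,:640]; q=pts(n,u,v,d)[d>0].reshape(-1,3)
  m=q[(abs(q[:,0]-447)<30)&(abs(q[:,1]+363)<30)&(q[:,2]>18)&(q[:,2]<90)]
  if len(m): print("shut: z",np.sort(m[:,2])[:8].round(1),"x",np.percentile(m[:,0],[5,95]).round(1),"y",np.percentile(m[:,1],[5,50,95]).round(1))
E
```

```text
18.8
[ 394.62011847 -171.29334053  153.73691625] [-5.71245893e-01  7.64771945e-02  1.83621399e+00 -3.42806539e-04
  1.22891842e+00 -8.37220673e-01] 70.98386122311453
scene 623
-95 -1 40 x [ 4. 11.] y [-48. -42. -37.]
-95 1 40 x [-7. 11.] y [35. 39. 46.]
-87 -1 34 x [ 6. 11.] y [-47. -42. -37.]
-87 1 39 x [ 2. 11.] y [35. 40. 47.]
-79 -1 36 x [ 7. 11.] y [-48. -42. -36.]
-79 1 39 x [-1. 10.] y [35. 40. 47.]
-71 -1 33 x [ 7. 11.] y [-47. -42. -37.]
-71 1 38 x [-4. 11.] y [35. 40. 47.]
-63 -1 37 x [ 7. 11.] y [-48. -42. -36.]
-63 1 39 x [-6. 11.] y [35. 40. 46.]
-55 -1 30 x [ 7. 11.] y [-47. -42. -37.]
-55 1 34 x [ 7. 11.] y [35. 41. 46.]
-47 -1 34 x [ 7. 11.] y [-47. -41. -36.]
-47 1 35 x [ 4. 11.] y [35. 39. 46.]
-39 -1 32 x [ 7. 11.] y [-47. -42. -37.]
-39 1 33 x [ 0. 11.] y [35. 40. 46.]
-31 -1 19 x [ 7. 11.] y [-44. -40. -37.]
-31 1 26 x [-3. 11.] y [35. 38. 44.]
-23 -1 3 x [5. 8.] y [-38. -38. -36.]
max tool z [-24.8 -24.7 -24.4 -24.3 -24.1 -24.  -23.9 -23.7 -23.6 -23.5 -22.7 -22.2
 -21.5 -21.3 -21.2]
shut: z [24.1 26.  28.5 29.1 29.3 29.3 29.9 30.6] x [433.1 454.8] y [-358.8 -354.5 -350.2]
top 0
max tool z []
```

The visible fingertips end about 22 mm behind the reported TCP in both views, so the earlier grasp closed above the plate. I'll go back about 20 mm lower, feeling for contact.

>>> step_arm([
  {"dx": -0.1, "dy": 0, "dz": 0, "twist": 0},
  {"dx": -0.2, "dy": 0, "dz": 0, "twist": 0},
  {"dx": -0.3, "dy": 0, "dz": 0.04, "twist": 0},
  {"dx": -0.38, "dy": 0, "dz": 0.12, "twist": 0},
  {"dx": -0.4, "dy": 0, "dz": 0.2, "twist": 0},
  {"dx": -0.4, "dy": 0, "dz": 0.27, "twist": 0},
  {"dx": -0.4, "dy": 0, "dz": 0.3, "twist": 0},
  {"dx": -0.4, "dy": 0, "dz": 0.32, "twist": 0},
  {"dx": -0.4, "dy": 0, "dz": 0.328, "twist": 0},
  {"dx": -0.4, "dy": 0, "dz": 0.328, "twist": 0},
])

```text
time_s: 7.6
ee_pos: [447.5, -363.4, -9.2]
tool_rot: [0.001, 0.606, 0.795, -0.0]
ft_force: [-0.2, 0.6, -0.3]
gripper_width: 70.6
gripper_force: 0.0
```

>>> step_arm([
  {"dx": 0, "dy": 0, "dz": 0.003, "twist": 0},
  {"dx": 0, "dy": 0, "dz": 0.006, "twist": 0},
  {"dx": 0, "dy": 0, "dz": 0.009, "twist": 0},
  {"dx": 0, "dy": 0, "dz": 0.011, "twist": 0},
  {"dx": 0, "dy": 0, "dz": 0.012, "twist": 0},
  {"dx": 0, "dy": 0, "dz": 0.012, "twist": 0},
  {"dx": 0, "dy": 0, "dz": 0.012, "twist": 0},
  {"dx": 0, "dy": 0, "dz": 0.012, "twist": 0},
  {"dx": 0, "dy": 0, "dz": 0.012, "twist": 0},
  {"dx": 0, "dy": 0, "dz": 0.012, "twist": 0},
])

```text
time_s: 8.85
ee_pos: [447.0, -363.0, -16.0]
tool_rot: [0.0, 0.607, 0.795, -0.0]
ft_force: [0.2, -0.5, -0.3]
gripper_width: 70.9
gripper_force: 0.0
```

No contact at -16, which confirms the offset. Closing now.

>>> step_arm([
  {"dx": 0, "dy": 0, "dz": 0.002, "twist": 0},
  {"dx": 0, "dy": 0, "dz": 0.002, "twist": 0},
  {"dx": 0, "dy": 0, "dz": 0.002, "twist": 0},
  {"dx": 0, "dy": 0, "dz": 0.002, "twist": 0},
  {"dx": 0, "dy": 0, "dz": 0.002, "twist": 0},
  {"dx": 0, "dy": 0, "dz": 0.002, "twist": 0},
  {"dx": 0, "dy": 0, "dz": 0.002, "twist": 0},
  {"dx": 0, "dy": 0, "dz": 0.002, "twist": 0},
  {"dx": 0, "dy": 0, "dz": 0.002, "twist": 0},
  {"dx": 0, "dy": 0, "dz": 0.002, "twist": 0},
], gripper=-1)

```text
time_s: 10.1
ee_pos: [446.9, -362.9, -17.0]
tool_rot: [-0.0, 0.607, 0.795, -0.0]
ft_force: [0.2, 0.1, -1.3]
gripper_width: 49.4
gripper_force: 30.0
```

>>> step_arm([
  {"dx": 0, "dy": 0, "dz": -0.02, "twist": 0},
  {"dx": 0, "dy": 0, "dz": -0.06, "twist": 0},
  {"dx": 0.04, "dy": 0.013, "dz": -0.1, "twist": 0},
  {"dx": 0.1, "dy": 0.033, "dz": -0.13, "twist": -0.03},
  {"dx": 0.17, "dy": 0.057, "dz": -0.15, "twist": -0.08},
  {"dx": 0.25, "dy": 0.084, "dz": -0.16, "twist": -0.14},
  {"dx": 0.33, "dy": 0.11, "dz": -0.16, "twist": -0.2},
  {"dx": 0.41, "dy": 0.137, "dz": -0.16, "twist": -0.26},
  {"dx": 0.49, "dy": 0.164, "dz": -0.16, "twist": -0.32},
  {"dx": 0.55, "dy": 0.184, "dz": -0.16, "twist": -0.38},
])

```text
time_s: 11.35
ee_pos: [462.8, -71.9, 63.7]
tool_rot: [0.0, 0.344, 0.939, 0.0]
ft_force: [0.5, -0.0, -1.6]
gripper_width: 49.1
gripper_force: 30.0
```

>>> step_arm([
  {"dx": 0.03, "dy": 0.039, "dz": 0, "twist": -0.05},
  {"dx": 0.07, "dy": 0.092, "dz": 0, "twist": -0.1},
  {"dx": 0.11, "dy": 0.144, "dz": 0, "twist": -0.16},
  {"dx": 0.15, "dy": 0.197, "dz": 0, "twist": -0.22},
  {"dx": 0.18, "dy": 0.236, "dz": 0.01, "twist": -0.26},
  {"dx": 0.195, "dy": 0.256, "dz": 0.03, "twist": -0.28},
  {"dx": 0.201, "dy": 0.264, "dz": 0.06, "twist": -0.28},
  {"dx": 0.201, "dy": 0.264, "dz": 0.09, "twist": -0.28},
  {"dx": 0.201, "dy": 0.264, "dz": 0.1, "twist": -0.28},
  {"dx": 0.201, "dy": 0.264, "dz": 0.1, "twist": -0.28},
])

```text
time_s: 12.6
ee_pos: [472.1, 91.8, 12.7]
tool_rot: [-0.0, 0.133, 0.991, -0.0]
ft_force: [0.3, 0.6, -2.1]
gripper_width: 48.9
gripper_force: 30.0
```

```bash
python3 - <<'E'
from h import *
s=env.read_state(); print(s["ee_pos"],s["tool_rot"],s["gripper_width"])
for n in("scene","top"):
    p,d=env.capture(n); cv2.imwrite(f"pics/{n}4.png",p[...,::-1]); np.save(f"{n}4.npy",d)
    v,u=np.mgrid[:480,:640]; q=pts(n,u,v,d)[d>0].reshape(-1,3)
    o=np.array([579.4,62.9]); a=np.radians(-15.3); ex=np.array([np.cos(a),np.sin(a)]); ey=np.array([-ex[1],ex[0]])
    L=np.c_[(q[:,:2]-o)@ex,(q[:,:2]-o)@ey,q[:,2]]
    m=L[(L[:,0]>-150)&(L[:,0]<-42)&(abs(L[:,1])<45)&(L[:,2]>17)&(L[:,2]<50)]
    print(n,len(m))
    if len(m)>20:
        for x in range(-150,-42,8):
            w=m[(m[:,0]>=x)&(m[:,0]<x+8)]
            if len(w)>3: print(x,len(w),"y",np.percentile(w[:,1],[3,97]).round(1),"z",np.percentile(w[:,2],[5,50,95]).round(1))
        m=m[m[:,0]>-100]
        if len(m)>10: print(cv2.minAreaRect(m[:,:2].astype(np.float32)))
s=cv2.imread("pics/scene4.png")[220:400,110:350]; t=cv2.imread("pics/top4.png")[140:320,180:420]
cv2.imwrite("pics/c8.png",cv2.resize(np.hstack([s,t]),(800,300),interpolation=cv2.INTER_CUBIC))
E
```

```text
[472.13985568  91.79652638  12.730122  ] [-3.31412341e-04  1.33255664e-01  9.91081624e-01 -1.79765042e-04] 48.86528783115345
scene 1024
-134 193 y [-23.4  24.1] z [30.3 36.9 40.2]
-126 219 y [-33.5  33.7] z [35.5 39.6 47.7]
-118 137 y [-26.4  36. ] z [37.6 39.8 47.6]
-110 113 y [-25.6  35.8] z [37.5 39.6 48. ]
-102 72 y [-24.2   6.9] z [37.4 39.5 42. ]
-94 58 y [-23.5   1.2] z [37.1 39.4 42. ]
-86 65 y [-24.4  25.1] z [32.3 38.1 40.4]
-78 60 y [-23.9  24.7] z [31.4 37.9 39.8]
-70 65 y [-23.4  24.6] z [31.7 38.  39.5]
-62 36 y [-22.4  25.1] z [32.2 38.2 39.8]
-46 6 y [-5.5 28.9] z [34.1 34.9 36.2]
((-71.0226821899414, 1.5543193817138672), (58.3861198425293, 54.54568862915039), 1.312421202659607)
top 107
-70 39 y [-24.8   3.5] z [36.2 40.2 44.1]
-62 56 y [-24.2  23.5] z [35.6 39.6 42.4]
-46 11 y [-21.1  25.5] z [34.2 35.9 37.6]
((-56.375633239746094, 1.3190364837646484), (53.77831268310547, 28.49616050720215), 88.64216613769531)
```

View pics/c8.png

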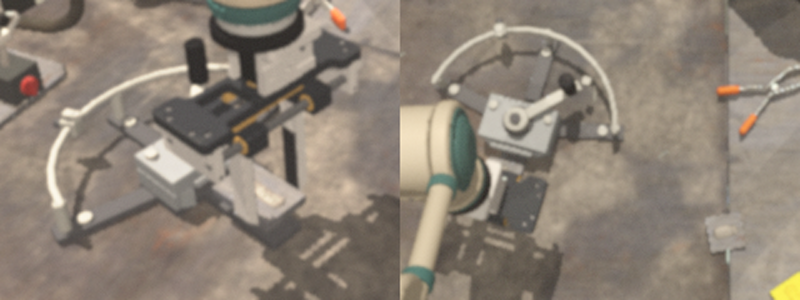

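c8 shows the coupon held level over the tongue, left panel around (265,195). It is centred to within about 1 mm with its front about 16 mm short of the mouth. I'll lower it and slide it in.

>>> step_arm([
  {"dx": 0, "dy": 0, "dz": 0.012, "twist": 0},
  {"dx": 0, "dy": 0, "dz": 0.024, "twist": 0},
  {"dx": 0, "dy": 0, "dz": 0.034, "twist": 0},
  {"dx": 0, "dy": 0, "dz": 0.037, "twist": 0},
  {"dx": 0, "dy": 0, "dz": 0.037, "twist": 0},
  {"dx": -0.01, "dy": 0, "dz": 0.037, "twist": 0},
  {"dx": -0.02, "dy": 0, "dz": 0.037, "twist": 0},
  {"dx": -0.03, "dy": 0, "dz": 0.037, "twist": 0},
  {"dx": -0.04, "dy": 0, "dz": 0.037, "twist": 0},
  {"dx": -0.05, "dy": 0, "dz": 0.037, "twist": 0},
])

```text
time_s: 13.95
ee_pos: [496.8, 85.5, -5.5]
tool_rot: [0.0, 0.133, 0.991, -0.0]
ft_force: [0.3, 0.0, -2.2]
gripper_width: 49.6
gripper_force: 30.0
```

>>> step_arm([
  {"dx": -0.01, "dy": 0, "dz": 0, "twist": 0},
  {"dx": -0.02, "dy": 0, "dz": 0, "twist": 0},
  {"dx": -0.03, "dy": 0, "dz": 0, "twist": 0},
  {"dx": -0.038, "dy": 0, "dz": 0, "twist": 0},
  {"dx": -0.044, "dy": 0, "dz": 0, "twist": 0},
  {"dx": -0.048, "dy": 0, "dz": 0, "twist": 0},
  {"dx": -0.05, "dy": 0, "dz": 0, "twist": 0},
  {"dx": -0.05, "dy": 0, "dz": 0, "twist": 0},
  {"dx": -0.05, "dy": 0, "dz": 0, "twist": 0},
  {"dx": -0.05, "dy": 0, "dz": 0, "twist": 0},
])

```text
time_s: 15.2
ee_pos: [520.4, 79.0, -5.5]
tool_rot: [-0.0, 0.133, 0.991, -0.0]
ft_force: [-0.2, 0.6, -1.9]
gripper_width: 49.3
gripper_force: 30.0
```

>>> step_arm([
  {"dx": -0.002, "dy": 0, "dz": 0, "twist": 0},
  {"dx": -0.004, "dy": 0, "dz": 0, "twist": 0},
  {"dx": -0.006, "dy": 0, "dz": 0, "twist": 0},
  {"dx": -0.008, "dy": 0, "dz": 0, "twist": 0},
  {"dx": -0.01, "dy": 0, "dz": 0, "twist": 0},
  {"dx": -0.011, "dy": 0, "dz": 0, "twist": 0},
  {"dx": -0.012, "dy": 0, "dz": 0, "twist": 0},
  {"dx": -0.013, "dy": 0, "dz": 0, "twist": 0},
  {"dx": -0.013, "dy": 0, "dz": 0, "twist": 0},
  {"dx": -0.013, "dy": 0, "dz": 0, "twist": 0},
])

```text
time_s: 16.45
ee_pos: [523.7, 78.1, -6.2]
tool_rot: [-0.003, 0.133, 0.991, 0.0]
ft_force: [-5.6, 4.0, -0.5]
gripper_width: 49.2
gripper_force: 30.0
```

Contact came at the predicted home position. I'll push slightly more, then release, rise and check.

>>> step_arm([
  {"dx": -0.002, "dy": 0, "dz": 0, "twist": 0},
  {"dx": -0.004, "dy": 0, "dz": 0, "twist": 0},
  {"dx": -0.004, "dy": 0, "dz": 0, "twist": 0},
  {"dx": -0.004, "dy": 0, "dz": 0, "twist": 0},
  {"dx": -0.004, "dy": 0, "dz": 0, "twist": 0},
  {"dx": -0.004, "dy": 0, "dz": 0, "twist": 0},
  {"dx": -0.004, "dy": 0, "dz": 0, "twist": 0},
  {"dx": -0.004, "dy": 0, "dz": 0, "twist": 0},
  {"dx": -0.004, "dy": 0, "dz": 0, "twist": 0},
  {"dx": -0.004, "dy": 0, "dz": 0, "twist": 0},
])

```text
time_s: 17.7
ee_pos: [523.7, 78.2, -6.5]
tool_rot: [-0.005, 0.133, 0.991, 0.0]
ft_force: [-8.5, 4.9, 0.9]
gripper_width: 49.4
gripper_force: 30.0
```

>>> step_arm([
  {"dx": 0.007, "dy": 0, "dz": 0, "twist": 0},
  {"dx": 0.014, "dy": 0, "dz": 0, "twist": 0},
  {"dx": 0.014, "dy": 0, "dz": 0, "twist": 0},
  {"dx": 0.014, "dy": 0, "dz": 0, "twist": 0},
  {"dx": 0.014, "dy": 0, "dz": -0.02, "twist": 0},
  {"dx": 0.014, "dy": 0, "dz": -0.08, "twist": 0},
  {"dx": 0.05, "dy": 0, "dz": -0.15, "twist": 0},
  {"dx": 0.15, "dy": 0, "dz": -0.25, "twist": 0},
  {"dx": 0.27, "dy": 0, "dz": -0.3, "twist": 0},
  {"dx": 0.35, "dy": 0, "dz": -0.3, "twist": 0},
], gripper=0.5)

```text
time_s: 18.95
ee_pos: [359.9, 123.4, 146.9]
tool_rot: [0.002, 0.133, 0.991, 0.001]
ft_force: [1.2, -0.8, -0.8]
gripper_width: 70.4
gripper_force: 0.0
```

```bash
python3 - <<'E'
from h import *
s=env.read_state(); print(s["time_s"],s["ee_pos"],s["tool_rot"])
o=np.array([579.4,62.9]); a=np.radians(-15.3); ex=np.array([np.cos(a),np.sin(a)]); ey=np.array([-ex[1],ex[0]])
for n in("scene","top"):
    p,d=env.capture(n); cv2.imwrite(f"pics/{n}5.png",p[...,::-1]); np.save(f"{n}5.npy",d)
    v,u=np.mgrid[:480,:640]; q=pts(n,u,v,d)[d>0].reshape(-1,3)
    L=np.c_[(q[:,:2]-o)@ex,(q[:,:2]-o)@ey,q[:,2]]
    m=L[(L[:,0]>-130)&(L[:,0]<-43)&(abs(L[:,1])<45)&(L[:,2]>14.5)&(L[:,2]<27)]
    print(n,len(m),"x",np.percentile(m[:,0],[1,3,97]).round(1),"y",np.percentile(m[:,1],[3,97]).round(1),"z",np.median(m[:,2]).round(1),cv2.minAreaRect(m[:,:2].astype(np.float32)))
E
```

```text
18.95 [359.91251073 123.41868908 146.94171711] [2.49472802e-03 1.33240588e-01 9.91080272e-01 7.84532611e-04]
scene 543 x [-78.  -77.7 -44.2] y [-23.4  24.7] z 19.0 ((-60.96766662597656, 0.06727218627929688), (35.78403091430664, 51.13118362426758), 0.3743889033794403)
top 320 x [-86.5 -77.9 -44. ] y [-23.7  23.7] z 20.0 ((-80.7613525390625, -0.17980384826660156), (75.41255187988281, 50.840213775634766), 0.030161501839756966)
```

The coupon is home: its rear end is 37 mm out of the mouth, centred and flat. Next the lever: I'll move over the knob and lower the fingers around it.

>>> step_arm([
  {"dx": -0.05, "dy": -0.011, "dz": 0, "twist": 0},
  {"dx": -0.13, "dy": -0.028, "dz": 0, "twist": 0},
  {"dx": -0.22, "dy": -0.048, "dz": 0, "twist": 0},
  {"dx": -0.31, "dy": -0.067, "dz": 0, "twist": 0},
  {"dx": -0.4, "dy": -0.087, "dz": 0, "twist": 0},
  {"dx": -0.48, "dy": -0.104, "dz": 0, "twist": 0},
  {"dx": -0.54, "dy": -0.117, "dz": 0, "twist": 0},
  {"dx": -0.5724, "dy": -0.124, "dz": 0, "twist": 0},
  {"dx": -0.5724, "dy": -0.124, "dz": 0, "twist": 0},
  {"dx": -0.5724, "dy": -0.124, "dz": 0, "twist": 0},
])

```text
time_s: 20.3
ee_pos: [618.6, -11.8, 144.5]
tool_rot: [-0.001, 0.133, 0.991, 0.0]
ft_force: [0.1, -0.9, 0.3]
gripper_width: 70.5
gripper_force: 0.0
```

>>> step_arm([
  {"dx": 0, "dy": 0, "dz": 0.02, "twist": 0},
  {"dx": 0, "dy": 0, "dz": 0.05, "twist": 0},
  {"dx": 0, "dy": 0, "dz": 0.08, "twist": 0},
  {"dx": 0, "dy": 0, "dz": 0.11, "twist": 0},
  {"dx": 0, "dy": 0, "dz": 0.14, "twist": 0},
  {"dx": 0, "dy": 0, "dz": 0.16, "twist": 0},
  {"dx": 0, "dy": 0, "dz": 0.18, "twist": 0},
  {"dx": 0, "dy": 0, "dz": 0.19, "twist": 0},
  {"dx": 0, "dy": 0, "dz": 0.193, "twist": 0},
  {"dx": 0, "dy": 0, "dz": 0.193, "twist": 0},
])

```text
time_s: 21.55
ee_pos: [619.9, -12.4, 48.2]
tool_rot: [0.0, 0.133, 0.991, -0.0]
ft_force: [-0.2, 0.1, -0.4]
gripper_width: 70.5
gripper_force: 0.0
```

>>> step_arm([
  {"dx": 0, "dy": 0, "dz": 0, "twist": 0},
  {"dx": 0, "dy": 0, "dz": 0, "twist": 0},
  {"dx": 0, "dy": 0, "dz": 0, "twist": 0},
  {"dx": 0, "dy": 0, "dz": 0, "twist": 0},
  {"dx": 0, "dy": 0, "dz": 0, "twist": 0},
  {"dx": 0, "dy": 0, "dz": 0, "twist": 0},
  {"dx": 0, "dy": 0, "dz": 0, "twist": 0},
  {"dx": 0, "dy": 0, "dz": 0, "twist": 0},
  {"dx": 0, "dy": 0, "dz": 0, "twist": 0},
  {"dx": 0, "dy": 0, "dz": 0, "twist": 0},
], gripper=-1)

```text
time_s: 22.8
ee_pos: [619.4, -10.7, 47.9]
tool_rot: [-0.0, 0.133, 0.991, 0.001]
ft_force: [0.2, 5.0, 0.9]
gripper_width: 21.9
gripper_force: 30.0
```

The knob is gripped. I'll work out the arc numbers.

```bash
python3 - <<'E'
import numpy as np
P=np.array([579.3,62.4]); h=np.radians(164.7); X=np.array([np.cos(h),np.sin(h)]); Y=np.array([np.sin(h),-np.cos(h)])
K=lambda a:P+85*np.array([np.cos(np.radians(a)),np.sin(np.radians(a))])
A=np.linspace(-61.7,12.7,19)[1:]
b=K(-61.7)
for i,a in enumerate(A):
    if i==9: b=K(A[8]); print()
    d=K(a)-b; print(round(a,1),(d@X/500).round(3),(d@Y/500).round(3))
E
```

```text
-57.6 -0.009 0.009
-53.4 -0.016 0.018
-49.3 -0.024 0.028
-45.2 -0.03 0.038
-41.0 -0.036 0.049
-36.9 -0.041 0.061
-32.8 -0.045 0.072
-28.6 -0.048 0.084
-24.5 -0.051 0.096

-20.4 -0.002 0.012
-16.2 -0.002 0.024
-12.1 -0.002 0.037
-8.0 -0.001 0.049
-3.8 0.001 0.061
0.3 0.004 0.073
4.4 0.008 0.085
8.6 0.012 0.096
12.7 0.018 0.107
```

>>> step_arm([
  {"dx": -0.009, "dy": 0.009, "dz": 0, "twist": 0},
  {"dx": -0.016, "dy": 0.018, "dz": 0, "twist": 0},
  {"dx": -0.024, "dy": 0.028, "dz": 0, "twist": 0},
  {"dx": -0.03, "dy": 0.038, "dz": 0, "twist": 0},
  {"dx": -0.036, "dy": 0.049, "dz": 0, "twist": 0},
  {"dx": -0.041, "dy": 0.061, "dz": 0, "twist": 0},
  {"dx": -0.045, "dy": 0.072, "dz": 0, "twist": 0},
  {"dx": -0.048, "dy": 0.084, "dz": 0, "twist": 0},
  {"dx": -0.051, "dy": 0.096, "dz": 0, "twist": 0},
  {"dx": -0.051, "dy": 0.096, "dz": 0, "twist": 0},
])

```text
time_s: 24.05
ee_pos: [659.7, 23.1, 47.9]
tool_rot: [0.003, 0.132, 0.991, -0.003]
ft_force: [2.9, -8.4, -2.8]
gripper_width: 21.5
gripper_force: 30.0
```

>>> step_arm([
  {"dx": -0.002, "dy": 0.012, "dz": 0, "twist": 0},
  {"dx": -0.002, "dy": 0.024, "dz": 0, "twist": 0},
  {"dx": -0.002, "dy": 0.037, "dz": 0, "twist": 0},
  {"dx": -0.001, "dy": 0.049, "dz": 0, "twist": 0},
  {"dx": 0.001, "dy": 0.061, "dz": 0, "twist": 0},
  {"dx": 0.004, "dy": 0.073, "dz": 0, "twist": 0},
  {"dx": 0.008, "dy": 0.085, "dz": 0, "twist": 0},
  {"dx": 0.012, "dy": 0.096, "dz": 0, "twist": 0},
  {"dx": 0.018, "dy": 0.107, "dz": 0, "twist": 0},
  {"dx": 0.018, "dy": 0.107, "dz": 0, "twist": 0},
])

```text
time_s: 25.3
ee_pos: [666.2, 78.3, 48.5]
tool_rot: [0.004, 0.132, 0.991, -0.002]
ft_force: [3.5, -4.5, -0.6]
gripper_width: 21.7
gripper_force: 30.0
```

>>> step_arm([
  {"dx": 0, "dy": 0, "dz": 0, "twist": 0},
  {"dx": 0, "dy": 0, "dz": 0, "twist": 0},
  {"dx": 0, "dy": 0, "dz": 0, "twist": 0},
  {"dx": 0, "dy": 0, "dz": -0.01, "twist": 0},
  {"dx": 0, "dy": 0, "dz": -0.06, "twist": 0},
  {"dx": 0, "dy": 0, "dz": -0.13, "twist": 0},
  {"dx": 0.04, "dy": 0, "dz": -0.2, "twist": 0},
  {"dx": 0.14, "dy": 0, "dz": -0.25, "twist": 0},
  {"dx": 0.26, "dy": 0, "dz": -0.25, "twist": 0},
  {"dx": 0.38, "dy": 0, "dz": -0.25, "twist": 0},
], gripper=0.5)

```text
time_s: 26.55
ee_pos: [477.6, 131.7, 173.7]
tool_rot: [0.001, 0.133, 0.991, 0.0]
ft_force: [0.1, 0.5, 0.3]
gripper_width: 70.2
gripper_force: 0.0
```

>>> step_arm([
  {"dx": 0.1, "dy": 0, "dz": 0, "twist": 0},
  {"dx": 0.2, "dy": 0, "dz": 0, "twist": 0},
  {"dx": 0.26, "dy": 0, "dz": 0, "twist": 0},
  {"dx": 0.26, "dy": 0, "dz": 0, "twist": 0},
  {"dx": 0.26, "dy": 0, "dz": 0, "twist": 0},
  {"dx": 0.26, "dy": 0, "dz": 0, "twist": 0},
  {"dx": 0.26, "dy": 0, "dz": 0, "twist": 0},
  {"dx": 0.26, "dy": 0, "dz": 0, "twist": 0},
  {"dx": 0.26, "dy": 0, "dz": 0, "twist": 0},
  {"dx": 0.26, "dy": 0, "dz": 0, "twist": 0},
])

```text
time_s: 27.8
ee_pos: [353.7, 165.5, 172.9]
tool_rot: [-0.0, 0.133, 0.991, -0.0]
ft_force: [0.5, -0.3, -0.5]
gripper_width: 70.6
gripper_force: 0.0
```

```bash
cat > chk.py <<'E'
from h import *
s=env.read_state(); print(s["time_s"],s["ee_pos"],s["gripper_width"])
o=np.array([579.3,62.5]); a=np.radians(-15.3); ex=np.array([np.cos(a),np.sin(a)]); ey=np.array([-ex[1],ex[0]])
for n in("scene","top"):
    p,d=env.capture(n); cv2.imwrite(f"pics/{n}6.png",p[...,::-1]); np.save(f"{n}6.npy",d)
    v,u=np.mgrid[:480,:640]; q=pts(n,u,v,d)[d>0].reshape(-1,3)
    off={"top":0,"scene":-1.}[n]; piv=o+[0,{"top":-.3,"scene":1.2}[n]]
    L=np.c_[(q[:,:2]-piv)@ex,(q[:,:2]-piv)@ey,q[:,2]]
    r=np.hypot(L[:,0],L[:,1]); th=np.degrees(np.arctan2(L[:,1],L[:,0]))
    def st(k,nm):
        if k.sum()>3: print(n,nm,k.sum(),"th",th[k].mean().round(2),np.median(th[k]).round(2),"r",r[k].mean().round(1))
    fr=(abs(th-28)<25)
    st(fr&(r>70)&(r<103)&(L[:,2]>103)&(L[:,2]<118),"knob top")
    st(fr&(r>25)&(r<72)&(L[:,2]>53+off)&(L[:,2]<65),"lever bar")
    st(fr&(r>100)&(r<118)&(L[:,2]>51+off)&(L[:,2]<66),"tip")
    st((abs(th-28.4)<8)&(r>127)&(r<146)&(L[:,2]>51+off)&(L[:,2]<66),"tab")
    m=L[(L[:,0]>-100)&(L[:,0]<-43)&(abs(L[:,1])<45)&(L[:,2]>14.5)&(L[:,2]<27)]
    if len(m)>20: print(n,"coupon x",np.percentile(m[:,0],[1,3]).round(1),"y",np.percentile(m[:,1],[3,97]).round(1),"z",np.median(m[:,2]).round(1))
t=cv2.imread("pics/top6.png")[145:265,190:320]; s=cv2.imread("pics/scene6.png")[220:340,110:240]
cv2.imwrite("pics/c9.png",cv2.resize(np.hstack([t,s]),(800,369),interpolation=cv2.INTER_CUBIC))
E
python3 chk.py
```

```text
27.8 [353.69208013 165.54457631 172.88012731] 70.59667174580147
scene knob top 111 th 27.16 27.47 r 84.7
scene lever bar 214 th 27.47 29.04 r 48.0
scene tip 51 th 26.82 27.15 r 109.7
scene tab 70 th 28.04 28.57 r 134.6
scene coupon x [-77.5 -77.2] y [-24.2  24.1] z 19.0
top knob top 77 th 26.29 26.31 r 84.9
top lever bar 130 th 26.11 26.42 r 48.6
top tip 13 th 25.63 25.63 r 112.5
top tab 37 th 27.76 27.6 r 134.4
top coupon x [-78.2 -77.7] y [-23.3  24.3] z 20.2
```

View pics/c9.png

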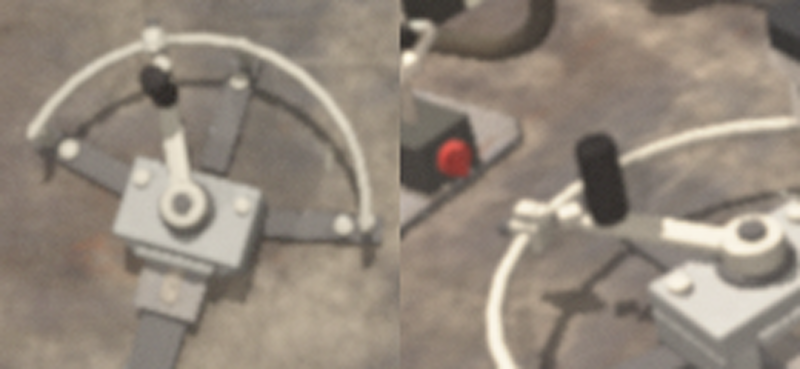

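c9 shows the pointer, right panel (570,212), opposite the tab nose at (535,215). Both cameras put them about 1.5° (3 mm) apart. The coupon is still home at left panel (170,290) and the robot is clear, so I'm handing in.

```bash
python3 -c "
from workcell import env
print(env.hand_in())"
```

```text
the job is handed in; nothing more can be done
None
```

I handed the job in at about 28 s: by the cameras the long steel coupon is fully home in the slot, the lever pointer is about 3 mm from the tab's point (limit 10 mm), and the tab has not visibly moved; the hand-in returned no verdict.

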